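# Count along the rail and push the dessert pot into the third gap

### The job

Starting at the end of the divider rack where the ball-topped post stands, run a fingertip along the sprung rail, touching it above the first gap, the second and the third in turn, and no farther. Then push the lidded dessert pot along the deck into that third gap until it is fully home against the back, upright and without ever lifting it. Leave the other things on the trolley where they are.

Things in the scene. Friction and masses are not known exactly. Their poses are not given: they have to be found in the camera images.
- rack: Fixed white metal divider rack, six equal gaps in a row. Origin on the deck, mid-row; x points from the open front into the gaps (away from the robot), y along the row (left); turned up to 0.12 rad. Seven dividers 4 mm thick, 50 mm high at y = 0, +-68, +-136, +-204 mm, from x = -18 to +25 mm, where a back wall 50 mm high closes the gaps. Each gap 64 mm wide, 43 mm deep; the deck is its floor
- ball_post: Fixed steel post 12 mm thick with a 36 mm ball on top (133 mm high in all), just beyond one end of the rack (rack x = 27 mm, y = +232 or -232 mm). Origin at its foot. Count the gaps from this end; a gap counts even if something stands in it
- plain_post: Fixed plain steel post, 12 mm thick, 75 mm high, no ball, just beyond the rack's other end (rack x = 27 mm). Origin at its foot
- span_a: Sprung span of the rail above gap 1 from the left (+y): a steel bar 12 mm thick and level for 26 mm, tapering over 20 mm each way to the necks between spans. Origin mid-span on the bar's axis (rack x = 27 mm), 6 mm below its top, 89 mm above the deck; it alone sinks up to 10 mm under a finger, 1.2 N to start, 4.2 N to its stop. Rail ends: guides 88 mm high, y = +-211 mm
- span_b: Sprung span of the rail above gap 2 from the left (+y): a steel bar 12 mm thick and level for 26 mm, tapering over 20 mm each way to the necks between spans. Origin mid-span on the bar's axis (rack x = 27 mm), 6 mm below its top, 89 mm above the deck; it alone sinks up to 10 mm under a finger, 1.2 N to start, 4.2 N to its stop. Rail ends: guides 88 mm high, y = +-211 mm
- span_c: Sprung span of the rail above gap 3 from the left (+y): a steel bar 12 mm thick and level for 26 mm, tapering over 20 mm each way to the necks between spans. Origin mid-span on the bar's axis (rack x = 27 mm), 6 mm below its top, 89 mm above the deck; it alone sinks up to 10 mm under a finger, 1.2 N to start, 4.2 N to its stop. Rail ends: guides 88 mm high, y = +-211 mm
- span_d: Sprung span of the rail above gap 4 from the left (+y): a steel bar 12 mm thick and level for 26 mm, tapering over 20 mm each way to the necks between spans. Origin mid-span on the bar's axis (rack x = 27 mm), 6 mm below its top, 89 mm above the deck; it alone sinks up to 10 mm under a finger, 1.2 N to start, 4.2 N to its stop. Rail ends: guides 88 mm high, y = +-211 mm
- span_e: Sprung span of the rail above gap 5 from the left (+y): a steel bar 12 mm thick and level for 26 mm, tapering over 20 mm each way to the necks between spans. Origin mid-span on the bar's axis (rack x = 27 mm), 6 mm below its top, 89 mm above the deck; it alone sinks up to 10 mm under a finger, 1.2 N to start, 4.2 N to its stop. Rail ends: guides 88 mm high, y = +-211 mm
- span_f: Sprung span of the rail above gap 6 from the left (+y): a steel bar 12 mm thick and level for 26 mm, tapering over 20 mm each way to the necks between spans. Origin mid-span on the bar's axis (rack x = 27 mm), 6 mm below its top, 89 mm above the deck; it alone sinks up to 10 mm under a finger, 1.2 N to start, 4.2 N to its stop. Rail ends: guides 88 mm high, y = +-211 mm
- home_c (a point): Point on the deck in gap 3 from the left (an empty gap), mid-width, where the pot's centre stands when it touches the back wall (rack x = -2 mm; axes as the rack)
- home_d (a point): Point on the deck in gap 4 from the left (an empty gap), mid-width, where the pot's centre stands when it touches the back wall (rack x = -2 mm; axes as the rack)
- pot: Loose round white dessert pot with a clear lid, 54 mm across, 46 mm high, about 110 g, upright on the deck between robot and rack. Origin: centre of its underside. Fully home it still stands out about 11 mm in front of the dividers
- cup1: White paper cup, 56 mm across, 62 mm high, empty, in the second gap from the left; origin centre of underside
- cup2: White paper cup as cup1, in the sixth gap from the left
- juice: Amber juice bottle, 54 mm across, 150 mm high; origin centre of underside
- meal_box: Closed white meal box, 136 x 126 mm, 62 mm high; origin centre of underside
- fruit_bowl: White bowl 144 mm across with oranges, 108 mm high, behind the rack; origin centre of underside
- plates: Stack of five small plates, 144 mm across, 25 mm high, behind the rack; origin centre of underside
- spoon: White plastic spoon, 150 mm long, lying on the deck right of the rack
- napkins: Stack of paper napkins, 110 x 110 mm, 35 mm high; origin centre of underside

How it is judged:
On the way, in this order (a step that is already met when the one before it is completed fails the run):
1. a finger touches the rail above the first gap, counted from the ball-topped post (((y of ball_post in the frame of rack above 0 m and contact force between the fingers and span_a above 0.4 N) or (y of ball_post in the frame of rack below 0 m and contact force between the fingers and span_f above 0.4 N))), for 0.05 s.
2. a finger touches the rail above the second gap, counted from the ball-topped post (((y of ball_post in the frame of rack above 0 m and contact force between the fingers and span_b above 0.4 N) or (y of ball_post in the frame of rack below 0 m and contact force between the fingers and span_e above 0.4 N))), for 0.05 s.
3. a finger touches the rail above the third gap, counted from the ball-topped post (((y of ball_post in the frame of rack above 0 m and contact force between the fingers and span_c above 0.4 N) or (y of ball_post in the frame of rack below 0 m and contact force between the fingers and span_d above 0.4 N))), for 0.05 s.
4. the pot stands fully home in that third gap (((y of ball_post in the frame of rack above 0 m and (x of pot in the frame of home_c above -0.006 m and horizontal distance between pot and home_c below 0.012 m and height (world z) of pot below 0.006 m and angle between pot's own z axis and vertical below 0.12 rad)) or (y of ball_post in the frame of rack below 0 m and (x of pot in the frame of home_d above -0.006 m and horizontal distance between pot and home_d below 0.012 m and height (world z) of pot below 0.006 m and angle between pot's own z axis and vertical below 0.12 rad)))), for 0.2 s.
At the end, for the whole second after the job is handed in: The pot stands upright on the deck (within 0.12 rad), at rest, in the third gap from the ball-topped post, within 6 mm of touching the back wall (((y of ball_post in the frame of rack above 0 m and (x of pot in the frame of home_c above -0.006 m and horizontal distance between pot and home_c below 0.012 m and height (world z) of pot below 0.006 m and angle between pot's own z axis and vertical below 0.12 rad)) or (y of ball_post in the frame of rack below 0 m and (x of pot in the frame of home_d above -0.006 m and horizontal distance between pot and home_d below 0.012 m and height (world z) of pot below 0.006 m and angle between pot's own z axis and vertical below 0.12 rad))) and linear speed of pot below 0.01 m/s).
It fails at once if the finger runs on past the third gap ((y of ball_post in the frame of rack above 0 m and (contact force between the fingers and span_d above 0.4 N or contact force between the fingers and span_e above 0.4 N or contact force between the fingers and span_f above 0.4 N)) or (y of ball_post in the frame of rack below 0 m and (contact force between the fingers and span_c above 0.4 N or contact force between the fingers and span_b above 0.4 N or contact force between the fingers and span_a above 0.4 N))).
It fails at once if the pot is lifted off the deck or tipped over (height (world z) of pot above 0.015 m or angle between pot's own z axis and vertical above 0.5 rad).
It fails at once if another thing on the trolley is shifted by more than 25 mm (distance of any of cup1, cup2, juice, meal_box, fruit_bowl, plates, spoon, napkins from where it was at the start of the episode above 0.025 m).
It also fails if it takes over 64 s, if anything falls off the work surface, if the arm or the gripper's body presses on something with over 40 N, if the wrist force passes 120 N, or if a joint passes its speed limit or range.

### The arm

A 6-joint arm with a two-finger parallel gripper is mounted at the origin on the work surface. World frame = base frame: x ahead of the robot, y to its left, z up, the work surface at z = 0. Lengths are in m, angles in rad, forces in N, time in s.
With the tool pointing down it reaches from about 0.275 to 0.875 m from the base axis. Payload 12.5 kg.
Tool frame: the origin (TCP) lies on the centre line of the jaws, within the pads' length; the fingertips stand r.finger_overhang ahead of it and the grasp point (between the pads) lies 3 mm ahead of it (r.finger_overhang is the distance from the TCP to the fingertips, in m); z points along the fingers, y is the direction in which the jaws open and shut (so a half turn about z gives the same grasp; the last joint's range is limited). The gripper opens to 85 mm and grips with 20 to 120 N. Pads are 22 mm wide; open, the fingers measure 114 mm over their backs; the gripper's body (76 mm by 85 mm) begins 54 mm behind the grasp point. The pads swing forward as they close: fully open they stand 13 mm farther back than shut.
Start: joints at [1.066, 0.351, 1.652, -0, 1.139, -0.085], TCP at [0.224, 0.502, 0.225] pointing down, gripper open.
Joint ranges: [-2.75, 2.75], [-0.79, 2.1], [0.01, 2.65], [-1.57, 4.71], [0.07, 3.14], [-2.87, 2.87]. Speed limits (rad/s): [2.22, 2.22, 2.79, 3.14, 3.14, 3.14].

### API

Orientations are given as a unit quaternion [x, y, z, w].
In Python, from cell import r, optics gives the robot as it stands. The module is installed in compiled form; this text tells all that it offers. Calls block until the motion is done:
- r.move_to(position, orientation): joint-space move of the TCP to a pose.
- r.move_linear(position, rot=None, vel=0.15): straight line of the TCP; rot=None keeps the orientation; vel is the mean speed in m/s.
- r.set_joints(angles): joint-space move.
- r.set_gripper(opening, squeeze=None): opening from 0.0 (shut) to 1.0 (fully open); squeeze is the grip in N (None keeps the last); returns when the fingers have stopped.
- r.sleep(seconds).
- r.inverse_kinematics(position, orientation): joint angles nearest the present ones, or None.
- optics.get_image(name): name is "side" or "top" or "wrist"; returns a dict with "pixels" (384x512x3 uint8, red, green, blue), "depth" (384x512 float32, m along the optical axis (not along the pixel's ray), 0 where there is no reading), "fx", "fy", "cx", "cy" (pixels), "camera_from_world" (4x4, takes a point from world to camera coordinates); the wrist camera has in their place "mount" (4x4, takes a point from camera to tool coordinates, whose origin is the TCP and whose axes are the flange's). Camera axes: x right, y down, z forward; pixel columns grow to the right and rows downward; lengths in m; the calibration is good to about 2 mm. A picture is of the moment at which its call begins: read the wrist's pose just before it.
A pose or a line that the arm cannot do raises r.PlanningError and nothing moves.
- r.hand_in(): hands the job in, once; it reports no verdict.
Readings, each from a call of its own:
- r.current_t(): time.
- r.current_q(): joint angles.
- r.current_qvel(): joint speeds.
- r.current_effort(): joint torques, N m.
- r.current_tool_pos(): TCP position.
- r.current_ee_rot(): TCP orientation.
- r.current_contact_force(): force on the tool from outside, world axes, zero at the start.
- r.current_torque(): the same for the moment, N m.
- r.current_opening(): opening from 0.0 (shut) to 1.0 (fully open).
Only numpy, scipy, OpenCV 4.12 (cv2) and the standard library are available. Lean on these libraries where they do the work, as an engineer would, in place of code of your own. Each camera call takes 0.05 s, during which the arm holds its last target.

## Working session

There is one attempt and no reset: what is moved stays moved. The work goes in short steps, each a Python script; the robot and the scene stay as the last script left them, time stands still between calls to the robot, and variables do not carry over. Pictures are saved under pics/ and viewed, and the job is handed in when it is done.

```bash
mkdir -p pics; python3 - <<'E'
from cell import r, optics
import cv2,numpy as np
for n in ["side","top"]:
    d=optics.get_image(n)
    cv2.imwrite(f"pics/{n}0.png",d["pixels"][:,:,::-1])
    np.savez(f"{n}0.npz",**d)
    print(n,d["fx"],d["cx"],d["cy"],np.round(d["camera_from_world"],3).tolist())
print(r.current_t(),r.finger_overhang,r.current_ee_rot(),r.current_tool_pos())
E
```

```text
side 412.77331893552565 260.7456824461274 195.31869854337614 [[0.96, -0.279, -0.004, -0.574], [-0.157, -0.528, -0.835, 0.185], [0.231, 0.802, -0.551, 1.197], [0.0, 0.0, 0.0, 1.0]]
top 413.33986563042106 253.3220425715052 187.2053057659607 [[-0.027, -1.0, -0.006, 0.073], [-0.978, 0.027, -0.207, 0.609], [0.207, 0.001, -0.978, 1.033], [0.0, 0.0, 0.0, 1.0]]
0.1 0.022 [ 2.08351504e-01  9.78053879e-01 -4.87901287e-04 -1.48772764e-04] [0.22399921 0.50198368 0.22472322]
```

View pics/side0.png

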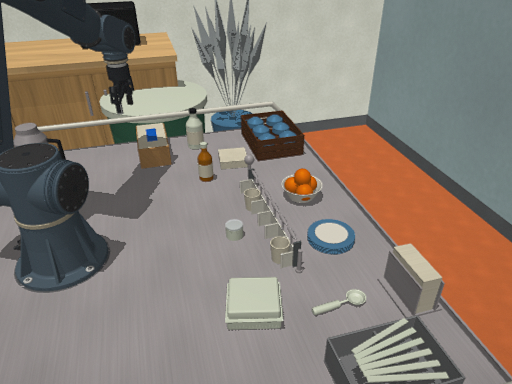

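View pics/top0.png

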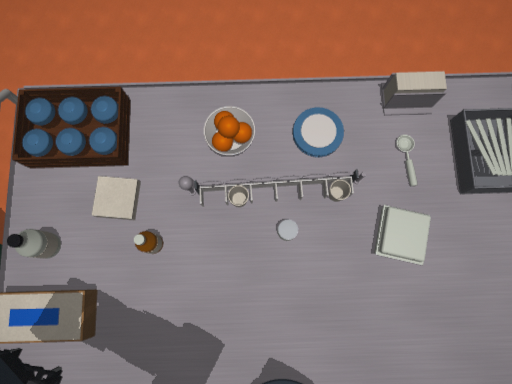

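The ball post is at the left (+y) end: side (249,160), top (186,183). The pot is at top (288,230). I'll zoom in and measure.

```bash
cat > h.py <<'E'
import numpy as np,cv2
def load(f): return dict(np.load(f))
def world(d):
    v,u=np.mgrid[0:384,0:512]; z=d["depth"].astype(float)
    P=np.stack([(u-d["cx"])/d["fx"]*z,(v-d["cy"])/d["fy"]*z,z],-1)
    T=np.linalg.inv(d["camera_from_world"])
    W=P@T[:3,:3].T+T[:3,3]; W[z<=0]=np.nan
    return W
def ray(d,u,v,h):
    T=np.linalg.inv(d["camera_from_world"]); k=T[:3,:3]@np.array([(u-d["cx"])/d["fx"],(v-d["cy"])/d["fy"],1]); o=T[:3,3]
    return o+k*(h-o[2])/k[2]
def proj(d,p):
    c=d["camera_from_world"][:3,:3]@np.asarray(p)+d["camera_from_world"][:3,3]
    return np.array([d["fx"]*c[0]/c[2]+d["cx"],d["fy"]*c[1]/c[2]+d["cy"]])
E
python3 - <<'E'
from h import *
t=load("top0.npz");s=load("side0.npz")
c=t["pixels"][160:250,170:380,::-1];cv2.imwrite("pics/tc.png",cv2.resize(c,None,fx=3.8,fy=3.8,interpolation=cv2.INTER_CUBIC))
c=s["pixels"][145:285,215:315,::-1];cv2.imwrite("pics/sc.png",cv2.resize(c,None,fx=4.2,fy=4.2,interpolation=cv2.INTER_CUBIC))
W=world(t)
for n,(u,v) in dict(ball=(186,183),pot=(288,230),juice=(142,240),cup1=(238,197),cup2=(340,189),deck=(288,270)).items():
    print(n,W[v,u].round(3))
# pot top pts
m=(W[...,2]>.035)&(W[...,2]<.055); m[:215]=0;m[245:]=0;m[:,:270]=0;m[:,310:]=0
p=W[m];print("pot",len(p),p.mean(0),p.min(0),p.max(0))
b=W[176:191,178:196].reshape(-1,3);b=b[b[:,2]>.1];print("ball",len(b),b.mean(0),b.min(0),b.max(0))
m=(W[...,2]>.08)&(W[...,2]<.1);m[:165]=0;m[210:]=0;m[:,:195]=0;m[:,365:]=0
p=W[m];print(len(p));k=np.polyfit(p[:,1],p[:,0],1);print(k,p[:,1].min(),p[:,1].max(),np.std(p[:,0]-np.polyval(k,p[:,1])),p[:,2].mean())
E
```

```text
ball [0.612 0.224 0.132]
pot [ 0.497 -0.032  0.046]
juice [0.471 0.324 0.155]
cup1 [ 0.598  0.1   -0.001]
cup2 [ 0.611 -0.185  0.006]
deck [ 0.394 -0.031 -0.002]
pot 325 [ 0.49847213 -0.03085681  0.04567587] [ 0.47302692 -0.05607599  0.03726176] [ 0.52413557 -0.0052128   0.05334684]
ball 159 [0.61438739 0.22669272 0.12711375] [0.59898307 0.21071698 0.1136031 ] [0.63290556 0.24357465 0.13662088]
558
[-0.04190019  0.62556731] -0.21756071725199422 0.2087261050433225 0.0034117494088121664 0.09253836875251589
```

View pics/tc.png

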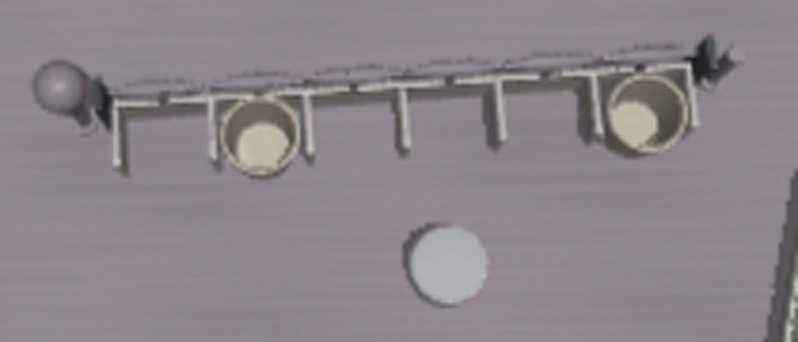

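View pics/sc.png

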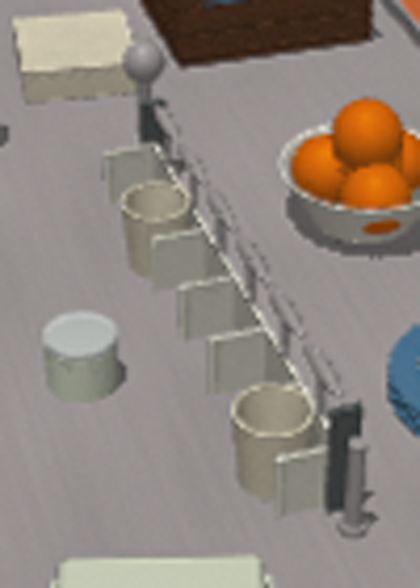

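```bash
python3 - <<'E'
from h import *
for f in ["top0.npz","side0.npz"]:
    d=load(f);W=world(d)
    # rail/guide cover along row
    th=np.arctan(0.0419);O=np.array([0.6257-.027*np.cos(th),-0.005-.027*np.sin(th)])
    c,s=np.cos(th),np.sin(th);X=(W[...,0]-O[0])*c+(W[...,1]-O[1])*s;Y=-(W[...,0]-O[0])*s+(W[...,1]-O[1])*c;Z=W[...,2]
    # dividers: points in front -16<x<10, z in .015-.056
    m=(X>-.03)&(X<.012)&(abs(Y)<.23)&(Z>.02)&(Z<.058)
    print(f);h,e=np.histogram(Y[m],bins=np.arange(-.22,.221,.005));print([(round(e[i]+.0025,4),int(h[i])) for i in range(len(h)) if h[i]>1])
    for k in range(-3,4):
        mm=m&(abs(Y-k*.068)<.008)&(Z>.043)
        if mm.sum()>3: print(k,mm.sum(),(Y[mm].mean()-k*.068).round(4),X[mm].min().round(4))
    mm=(abs(Y)<.21)&(Z>.044)&(Z<.056)&(X>.015)&(X<.034); 
    print("wall",mm.sum(),X[mm].mean(),np.polyfit(Y[mm],X[mm],1))
    mm=(abs(Y)<.21)&(Z>.08)&(Z<.1)&(abs(X-.027)<.015); print("rail",mm.sum(),X[mm].mean(),np.polyfit(Y[mm],X[mm],1),Z[mm].mean(), np.percentile(Z[mm],90))
    mm=(Y<-.2)&(Y>-.26)&(Z>.04)&(Z<.1)&(abs(X-.027)<.03); print("plain",mm.sum(),[np.percentile(a[mm],[2,50,98]).round(3).tolist() for a in (X,Y,Z)])
    mm=(Y>.2)&(Y<.27)&(Z>.1)&(Z<.15)&(abs(X-.027)<.04); print("ball",mm.sum(),[np.percentile(a[mm],[2,50,98]).round(3).tolist() for a in (X,Y,Z)])
    mm=(abs(X+.1)<.06)&(abs(Y+.02)<.06)&(Z>.035)&(Z<.06);print("pot",[np.percentile(a[mm],[1,50,99]).round(3).tolist() for a in (X,Y,Z)])
    print("obstacles: bowl", np.nanmin(X[(X>.06)&(Z>.04)&(abs(Y)<.25)&(X<.3)]))
E
```

```text
top0.npz
[(np.float64(-0.2025), 22), (np.float64(-0.1975), 10), (np.float64(-0.1925), 11), (np.float64(-0.1875), 36), (np.float64(-0.1825), 15), (np.float64(-0.1775), 2), (np.float64(-0.1575), 3), (np.float64(-0.1525), 6), (np.float64(-0.1475), 7), (np.float64(-0.1425), 15), (np.float64(-0.1375), 4), (np.float64(-0.1325), 34), (np.float64(-0.0675), 14), (np.float64(-0.0625), 21), (np.float64(-0.0025), 2), (np.float64(0.0025), 25), (np.float64(0.0675), 10), (np.float64(0.0725), 9), (np.float64(0.0825), 12), (np.float64(0.0875), 7), (np.float64(0.0925), 2), (np.float64(0.0975), 2), (np.float64(0.1025), 2), (np.float64(0.1075), 2), (np.float64(0.1225), 11), (np.float64(0.1275), 14), (np.float64(0.1375), 27), (np.float64(0.2025), 22), (np.float64(0.2075), 12)]
-3 23 0.0028 -0.017
-2 27 0.0011 -0.0182
-1 22 0.0022 -0.0175
0 16 0.0019 -0.0169
1 15 0.0019 -0.0172
2 24 0.0006 -0.017
3 22 0.0013 -0.0176
wall 346 0.025469681622812417 [0.00153992 0.02547902]
rail 531 0.027102535019758924 [-0.0001846   0.02710174] 0.09279894099952653 0.0963980678648122
plain 112 [[0.001, 0.024, 0.038], [-0.233, 
[... 923 characters left out ...]
3), (np.float64(0.1175), 7), (np.float64(0.1225), 28), (np.float64(0.1275), 20), (np.float64(0.1975), 18), (np.float64(0.2025), 32), (np.float64(0.2075), 5)]
-3 35 -0.0004 -0.0163
-1 24 -0.0018 -0.0128
0 18 -0.0025 -0.014
1 32 0.0012 -0.0148
2 5 -0.0068 -0.0054
3 15 -0.0038 -0.0131
wall 212 0.025655175004075624 [0.0049954  0.02569824]
rail 248 0.028380598749316078 [0.0024699  0.02843723] 0.09118549200932327 0.09488734281514805
plain 179 [[0.002, 0.025, 0.038], [-0.239, -0.215, -0.204], [0.04, 0.063, 0.089]]
ball 82 [[0.013, 0.027, 0.043], [0.21, 0.22, 0.237], [0.103, 0.121, 0.133]]
pot [[-0.125, -0.1, -0.074], [-0.051, -0.03, 0.001], [0.036, 0.044, 0.049]]
obstacles: bowl 0.11370074971831078
```

Each measurement agrees with the stated sizes to about 2 mm:
- **Rack:** yaw is about 0.042, with its origin near (0.599, -0.006).
- **Pot:** at about (-0.100, -0.022) in the rack frame.
- **Target:** gap c, the third from the left, at rack y = +0.034.

I'll run the fingertip along the rail first.

```bash
cat >> h.py <<'E'
from scipy.spatial.transform import Rotation as Rn
TH=0.0419
O=np.array([0.6257-.027*np.cos(TH),-0.005-.027*np.sin(TH)])
Rx=np.array([np.cos(TH),np.sin(TH)]);Ry=np.array([-np.sin(TH),np.cos(TH)])
def rk(x,y,z): return [*(O+x*Rx+y*Ry),z]
def inv(p): return (np.array(p[:2])-O)@np.array([Rx,Ry]).T
def quat(sg=1):
    M=np.eye(3);M[:,0]=[*(sg*Rx),0];M[:,1]=[*(-sg*Ry),0];M[:,2]=[0,0,-1]
    return Rn.from_matrix(M).as_quat()
E
python3 - <<'E'
from cell import r,optics
from h import *
r.set_gripper(0.0,20)
for sg in (1,-1): print(sg,r.inverse_kinematics(rk(.027,.17,.17),quat(sg)))
p=r.current_tool_pos();r.move_linear([p[0],p[1],.28],vel=.2)
q=[r.inverse_kinematics(rk(.027,.17,.2),quat(sg)) for sg in (1,-1)]
sg=(1,-1)[int(np.argmin([abs(a[5]) if a is not None else 9 for a in q]))];print(sg)
r.move_to(rk(.027,.17,.26),quat(sg)); r.move_linear(rk(.027,.17,.135),vel=.15)
print(inv(r.current_tool_pos()),r.current_tool_pos()[2],r.current_contact_force(),r.current_t())
d=optics.get_image("side");np.savez("s1.npz",**d)
cv2.imwrite("pics/s1.png",cv2.resize(d["pixels"][60:230,180:350,::-1],None,fx=3.4,fy=3.4,interpolation=cv2.INTER_CUBIC))
E
```

```text
1 [ 1.87744844e-01  5.69185206e-01  1.45452557e+00 -4.44089210e-16
  1.11788188e+00  1.71664117e+00]
-1 [ 1.87744844e-01  5.69185206e-01  1.45452557e+00 -4.44089210e-16
  1.11788188e+00 -1.42495148e+00]
-1
[0.02752203 0.17017143] 0.13600824601043063 [-0.05788689 -0.68955459 -0.01062786] 4.1583
```

View pics/s1.png

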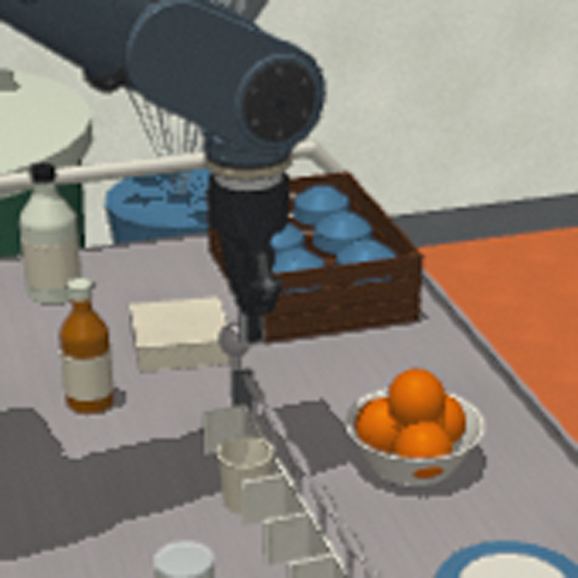

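The closed fingertip is at crop (253,335), just right of the ball and over span a. Next I'll press down in small steps.

```bash
python3 - <<'E'
from cell import r,optics
from h import *
r.sleep(.3);f0=np.array(r.current_contact_force());print(f0)
z=.124
r.move_linear(rk(.027,.17,z),vel=.08)
while z>.108:
    r.move_linear(rk(.027,.17,z),vel=.03); r.sleep(.1)
    f=np.array(r.current_contact_force())-f0
    print(z,round(r.current_tool_pos()[2],4),f.round(2))
    if f[2]>1.6: break
    z-=.001
r.sleep(.2);print(np.array(r.current_contact_force())-f0,r.current_t())
E
```

```text
[-0.28426275 -0.06993712  0.32161812]
0.124 0.1242 [ 1.11  0.7  -0.12]
0.123 0.123 [ 0.38  0.44 -0.84]
0.122 0.122 [-0.    0.58 -0.85]
0.121 0.121 [ 0.73 -0.09  0.12]
0.12 0.12 [-0.64  0.26 -0.  ]
0.119 0.119 [0.78 0.34 0.32]
0.118 0.118 [0.07 0.24 0.06]
0.11699999999999999 0.117 [ 0.95  0.19 -0.79]
0.11599999999999999 0.116 [ 0.26 -0.12  0.44]
0.11499999999999999 0.115 [-0.28 -0.25 -0.26]
0.11399999999999999 0.114 [-0.16  0.53 -0.85]
0.11299999999999999 0.113 [ 0.41 -0.23 -0.48]
0.11199999999999999 0.112 [ 0.92 -0.34 -0.65]
0.11099999999999999 0.111 [ 1.36  0.08 -0.13]
0.10999999999999999 0.11 [-0.01  0.18 -0.16]
0.10899999999999999 0.109 [ 0.63 -0.64 -1.24]
[-0.23964442  0.08020368 -0.71569248] 10.5917
```

There's no contact even 8 mm below the expected top, so I'm stopping to look.

```bash
python3 - <<'E'
from cell import r,optics
from h import *
print(r.current_opening(),r.current_tool_pos(),inv(r.current_tool_pos()),Rn.from_quat(r.current_ee_rot()).as_matrix().round(3).tolist())
d=optics.get_image("side");np.savez("s2.npz",**d)
cv2.imwrite("pics/s2.png",cv2.resize(d["pixels"][130:210,220:320,::-1],None,fx=7,fy=7,interpolation=cv2.INTER_CUBIC))
d=optics.get_image("wrist");np.savez("w2.npz",**d);cv2.imwrite("pics/w2.png",d["pixels"][:,:,::-1]);print(d["mount"].round(3).tolist(),d["fx"])
d=optics.get_image("top");np.savez("t2.npz",**d)
cv2.imwrite("pics/t2.png",cv2.resize(d["pixels"][140:240,160:290,::-1],None,fx=6,fy=6,interpolation=cv2.INTER_CUBIC))
E
```

```text
-0.0006727374013810716 [0.61860258 0.16484727 0.10902206] [0.02702333 0.16999549] [[-0.999, -0.042, 0.0], [-0.042, 0.999, -0.0], [-0.0, -0.0, -1.0]]
[[0.001, -0.964, -0.265, 0.068], [1.0, 0.001, 0.001, 0.001], [-0.001, -0.265, 0.964, -0.149], [0.0, 0.0, 0.0, 1.0]] 267.54844927174327
```

View pics/s2.png

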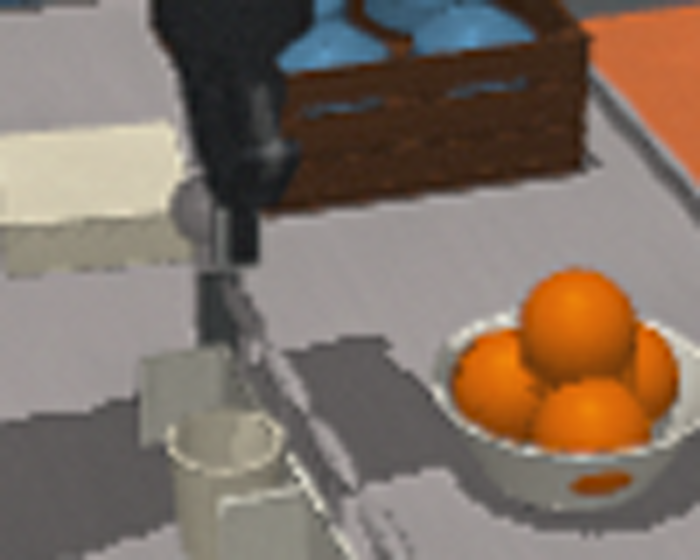

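View pics/w2.png

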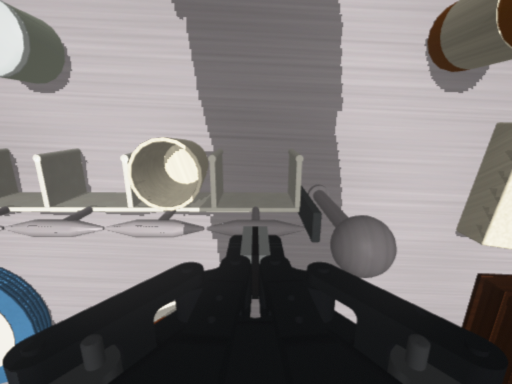

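View pics/t2.png

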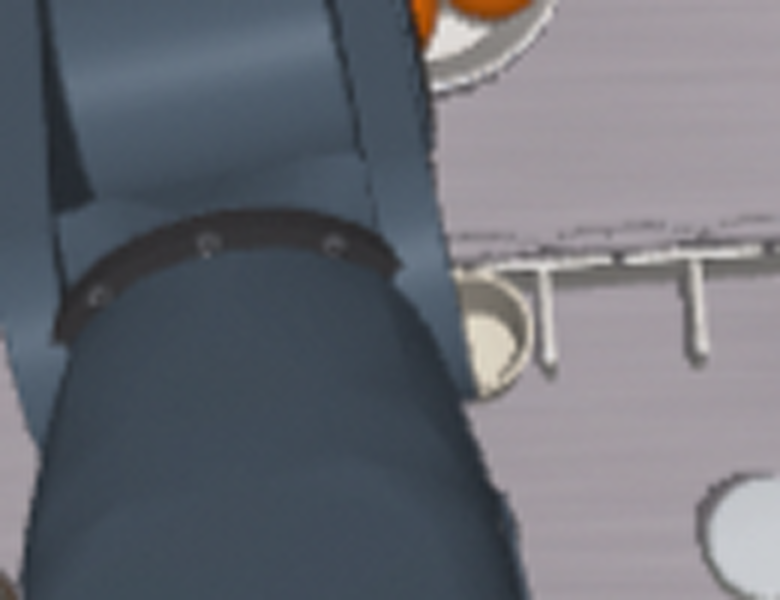

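The wrist view shows the tip at (257,230), right at the bar (rows 218–238). I'll use the wrist depth to find where tip and bar are relative to each other.

```bash
python3 - <<'E'
from h import *
d=load("w2.npz");M=d["mount"]
v,u=np.mgrid[0:384,0:512];z=d["depth"].astype(float)
P=np.stack([(u-d["cx"])/d["fx"]*z,(v-d["cy"])/d["fy"]*z,z],-1)@M[:3,:3].T+M[:3,3]
for col in (225,240,250,257,265,285):
    print(col,[(r_,*(P[r_,col]*1000).round(0).astype(int).tolist()) for r_ in range(205,262,3)])
Mi=np.linalg.inv(M)
for q in ([.011,0,.022],[-.011,0,.022],[0,0,.022]):
    c=Mi[:3,:3]@np.array(q)+Mi[:3,3];print(q,c[0]/c[2]*d["fx"]+d["cx"],c[1]/c[2]*d["fy"]+d["cy"])
cv2.imwrite("pics/w2c.png",cv2.resize(d["pixels"][190:280,200:320,::-1],None,fx=6,fy=6,interpolation=cv2.INTER_CUBIC))
E
```

```text
225 [(205, 0, -24, 65), (208, -1, -24, 59), (211, -3, -24, 59), (214, -23, -29, 107), (217, -27, -30, 109), (220, -30, -30, 109), (223, 2, -19, 19), (226, 0, -19, 18), (229, -1, -19, 15), (232, -3, -19, 15), (235, -47, -30, 109), (238, -50, -30, 109), (241, -54, -30, 109), (244, -57, -31, 110), (247, -60, -31, 108), (250, -64, -31, 109), (253, -67, -31, 108), (256, -71, -31, 108), (259, 13, -12, -49)]
240 [(205, 0, -12, 64), (208, -1, -11, 59), (211, -3, -11, 59), (214, -24, -14, 109), (217, -27, -14, 108), (220, 4, -9, 19), (223, 3, -9, 17), (226, 1, -9, 16), (229, 0, -9, 14), (232, -3, -9, 14), (235, 8, -7, -14), (238, 8, -7, -19), (241, 7, -7, -21), (244, 7, -7, -24), (247, 8, -7, -29), (250, 11, -6, -39), (253, 12, -6, -42), (256, 13, -6, -47), (259, 14, -5, -52)]
250 [(205, 0, -3, 65), (208, -1, -3, 59), (211, -4, -3, 60), (214, -23, -4, 109), (217, -26, -4, 108), (220, 4, -3, 20), (223, 3, -2, 15), (226, 11, -2, -10), (229, 12, -2, -16), (232, 12, -2, -19), (235, 12, -2, -23), (238, 68, 1, -149), (241, 11, -2, -29), (244, 12, -2, -33), (247, 12, -2, -36), (250, 12, -1, -40), (2
[... 617 characters left out ...]
, (238, 12, 6, -26), (241, 12, 6, -30), (244, 12, 5, -33), (247, 12, 5, -36), (250, 12, 5, -40), (253, 12, 5, -42), (256, 13, 5, -47), (259, 13, 5, -49)]
285 [(205, 0, 26, 65), (208, -1, 25, 59), (211, -4, 26, 60), (214, -24, 32, 109), (217, -27, 32, 109), (220, -30, 32, 109), (223, 2, 21, 19), (226, 1, 21, 16), (229, -1, 21, 16), (232, -3, 21, 16), (235, -46, 32, 108), (238, -50, 32, 109), (241, -53, 32, 108), (244, -57, 33, 109), (247, -61, 33, 109), (250, -64, 33, 108), (253, -67, 33, 108), (256, -71, 33, 109), (259, 12, 13, -49)]
[0.011, 0, 0.022] 253.7521160953924 208.604814895364
[-0.011, 0, 0.022] 253.74581090554858 238.72281433202394
[0, 0, 0.022] 253.7489131774034 223.90419280112425
```

View pics/w2c.png

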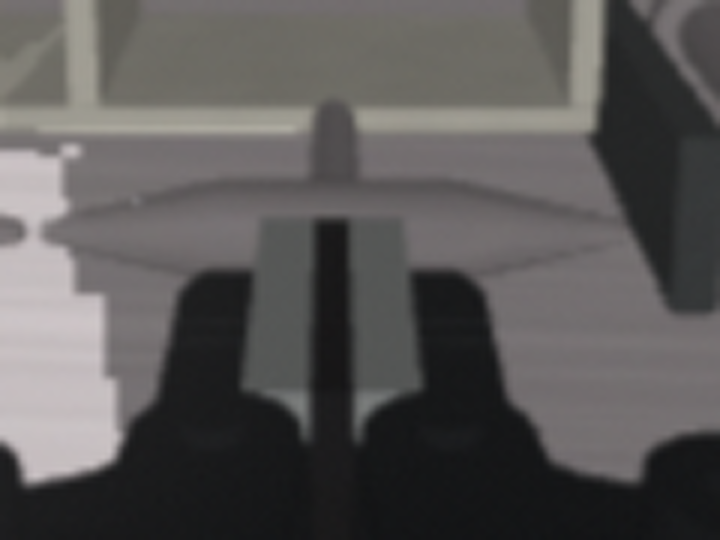

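```bash
python3 - <<'E'
from h import *
d=load("s2.npz")
for z in (.089,.095,.105,.115,.125): print(z,proj(d,rk(.027,.17,z)).round(1), ((proj(d,rk(.027,.17,z))-[220,130])*7).round())
W=world(d)
for v in range(158,176,1): print(v,[W[v,u].round(3).tolist() for u in (252,254,256)])
E
```

```text
0.089 [253.1 173.9] [232. 307.]
0.095 [253.1 172.4] [232. 297.]
0.105 [253.  169.9] [231. 279.]
0.115 [253.  167.3] [231. 261.]
0.125 [253.  164.8] [231. 243.]
158 [[0.608, 0.136, 0.167], [0.611, 0.123, 0.174], [0.621, 0.135, 0.166]]
159 [[0.607, 0.133, 0.166], [0.612, 0.127, 0.168], [0.621, 0.135, 0.162]]
160 [[0.61, 0.142, 0.157], [0.618, 0.146, 0.153], [0.626, 0.151, 0.149]]
161 [[0.612, 0.152, 0.147], [0.62, 0.157, 0.143], [0.626, 0.152, 0.145]]
162 [[0.612, 0.153, 0.143], [0.619, 0.151, 0.143], [0.625, 0.149, 0.143]]
163 [[0.613, 0.157, 0.137], [0.619, 0.151, 0.139], [0.626, 0.153, 0.137]]
164 [[0.613, 0.156, 0.133], [0.619, 0.152, 0.135], [0.626, 0.154, 0.132]]
165 [[0.613, 0.156, 0.13], [0.62, 0.158, 0.128], [0.625, 0.149, 0.131]]
166 [[0.613, 0.156, 0.126], [0.62, 0.155, 0.125], [0.625, 0.149, 0.127]]
167 [[0.612, 0.154, 0.123], [0.618, 0.15, 0.125], [0.626, 0.154, 0.121]]
168 [[0.613, 0.158, 0.117], [0.619, 0.153, 0.119], [0.627, 0.155, 0.116]]
169 [[0.625, 0.202, 0.087], [0.671, 0.349, -0.001], [0.68, 0.351, -0.003]]
170 [[0.621, 0.189, 0.091], [0.669, 0.341, -0.001], [0.677, 0.34, -0.002]]
171 [[0.619, 0.182, 0.091], [0.625, 0.177, 0.093], [0.676, 0.336, -0.004]]
172 [[0.616, 0.17, 0.094], [0.623, 0.168, 0.094], [0.673, 0.324, -0.001]]
173 [[0.616, 0.169, 0.091], [0.621, 0.161, 0.094], [0.671, 0.319, -0.003]]
174 [[0.617, 0.173, 0.084], [0.619, 0.156, 0.094], [0.627, 0.156, 0.092]]
175 [[0.626, 0.208, 0.059], [0.617, 0.149, 0.094], [0.625, 0.151, 0.091]]
```

Both cameras agree that the bar is where I expected it. They also put the visible fingertip about 8 mm behind the TCP, not 22 mm ahead as stated. I'll re-read the overhang and check the finger shape for clearance to the ball.

```bash
python3 - <<'E'
from cell import r,optics
from h import *
print(r.finger_overhang,r.current_opening())
d=load("w2.npz");M=d["mount"]
v,u=np.mgrid[0:384,0:512];z=d["depth"].astype(float)
P=np.stack([(u-d["cx"])/d["fx"]*z,(v-d["cy"])/d["fy"]*z,z],-1)@M[:3,:3].T+M[:3,3]
m=(z>0.01)&(P[...,2]<0)&(P[...,2]>-.14)
for a in np.arange(-.14,0,.01):
    k=m&(P[...,2]>=a)&(P[...,2]<a+.01)
    if k.sum(): print(round(a,3),k.sum(),P[k].min(0).round(3),P[k].max(0).round(3))
b=P[215:275,330:395].reshape(-1,3);print("ball",b[b[:,2]<.05].min(0),b[b[:,2]<.05].max(0))
E
```

```text
0.022 0.0041579215946770135
-0.12 15 [ 0.02  -0.013 -0.11 ] [ 0.021  0.017 -0.11 ]
-0.11 7342 [ 0.008 -0.057 -0.11 ] [ 0.022  0.059 -0.1  ]
-0.1 15018 [ 0.    -0.062 -0.1  ] [ 0.021  0.062 -0.09 ]
-0.09 9171 [-0.007 -0.061 -0.09 ] [ 0.019  0.061 -0.08 ]
-0.08 5680 [-0.008 -0.051 -0.08 ] [ 0.019  0.053 -0.07 ]
-0.07 4602 [-0.008 -0.043 -0.07 ] [ 0.017  0.044 -0.06 ]
-0.06 2424 [-0.011 -0.035 -0.06 ] [ 0.015  0.037 -0.05 ]
-0.05 743 [-0.01  -0.021 -0.05 ] [ 0.015  0.022 -0.04 ]
-0.04 445 [ 0.007 -0.013 -0.04 ] [ 0.012  0.014 -0.03 ]
-0.03 1752 [-0.014 -0.013 -0.03 ] [ 0.013  0.074 -0.02 ]
-0.02 1826 [-0.017 -0.013 -0.02 ] [ 0.016  0.078 -0.01 ]
-0.01 397 [-0.014 -0.002 -0.01 ] [ 0.016  0.076 -0.   ]
ball [-0.01477608  0.00051403 -0.14898253] [0.06772637 0.0779216  0.04145418]
```

The ball stays clear of the linkage as I go lower. I'll shift slightly away from it, within the level part of span a, and keep going down until I feel contact.

```bash
python3 - <<'E'
from cell import r,optics
from h import *
def F(n=6):
    a=[]
    for _ in range(n): a.append(r.current_contact_force()); r.sleep(.02)
    return np.mean(a,0)
r.move_linear(rk(.027,.163,.109),vel=.05);f0=F(10);print(f0)
r.move_linear(rk(.027,.163,.092),vel=.06)
z=.091
while z>.076:
    r.move_linear(rk(.027,.163,z),vel=.03)
    f=F()-f0
    print(round(z,4),f.round(2))
    if f[2]>1.5: break
    z-=.001
print((F()-f0).round(2),r.current_t(),inv(r.current_tool_pos()),r.current_tool_pos()[2])
E
```

```text
[ 0.01573077 -0.06989901 -0.08194747]
0.091 [-0.02 -0.08  0.07]
0.09 [-0.1  -0.15  0.04]
0.089 [0.41 0.39 0.46]
0.088 [0.2  0.07 1.48]
0.087 [-0.51  0.07  1.56]
[0.34 0.19 1.76] 13.4833 [0.02701914 0.16299687] 0.0870203070142085
```

Contact is at TCP z ≈ 0.0885, so the real tip is about 6.5 mm behind the TCP, and I'll use that from here. Now the slide along b and c.

```bash
python3 - <<'E'
from cell import r,optics
from h import *
f0=np.array([.016,-.07,-.08])
def F(n=6):
    a=[]
    for _ in range(n): a.append(r.current_contact_force()); r.sleep(.02)
    return np.mean(a,0)
z=.0855
y=.163
r.move_linear(rk(.027,y,z),vel=.03);print(y,(F()-f0).round(2))
for y in (.15,.136,.125,.115,.108,.102,.09,.08,.068,.058,.050,.044,.040):
    r.move_linear(rk(.027,y,z),vel=.05); f=F()-f0; print(y,f.round(2))
    if np.abs(f).max()>15: print("STOP");break
print(r.current_t())
E
```

```text
0.163 [0.35 0.12 2.21]
0.15 [-0.19 -2.33  2.12]
0.136 [0.18 0.11 0.47]
0.125 [-0.27 -1.24  1.96]
0.115 [ 0.15 -1.71  2.13]
0.108 [-0.15 -1.9   2.67]
0.102 [-0.07 -1.63  2.52]
0.09 [-0.29 -2.02  2.39]
0.08 [-0.05 -2.49  1.63]
0.068 [ 0.08 -0.46  0.71]
0.058 [ 0.12 -0.71  2.04]
0.05 [-0.18 -1.73  2.46]
0.044 [ 0.22 -1.65  2.5 ]
0.04 [-0.41 -1.12  2.35]
19.5583
```

The force shows loads on a, b and c in turn, with dips at the necks. I stopped at y=0.040, before span d. Next I'll lift off and straddle the pot, to slide it sideways in front of the gap without lifting it.

```bash
python3 - <<'E'
from cell import r,optics
from h import *
r.move_linear(rk(.027,.04,.20),vel=.2)
r.move_linear(rk(-.1,-.022,.20),vel=.2)
r.set_gripper(1.0)
r.move_linear(rk(-.1,-.022,.075),vel=.12)
print(r.current_opening(),r.current_t())
d=optics.get_image("wrist");np.savez("w3.npz",**d);cv2.imwrite("pics/w3.png",d["pixels"][:,:,::-1])
M=d["mount"];v,u=np.mgrid[0:384,0:512];z=d["depth"].astype(float)
P=np.stack([(u-d["cx"])/d["fx"]*z,(v-d["cy"])/d["fy"]*z,z],-1)@M[:3,:3].T+M[:3,3]
m=(abs(P[...,2]-(.075-.046))<.005)&(abs(P[...,1])<.04)&(abs(P[...,0])<.05)&(z>0)
print("pot in tool",P[m].min(0).round(3),P[m].max(0).round(3))
for s in (-1,1):
    k=(z>0.01)&(P[...,2]>-.05)&(P[...,2]<.02)&(P[...,1]*s>.035)&(P[...,1]*s<.065);print(s,P[k].max(0).round(3),P[k].min(0).round(3))
d=optics.get_image("side");cv2.imwrite("pics/s3.png",cv2.resize(d["pixels"][120:300,150:350,::-1],None,fx=3.3,fy=3.3,interpolation=cv2.INTER_CUBIC))
E
```

```text
1.0037289608739648 23.1167
pot in tool [-0.027 -0.027  0.027] [0.027 0.027 0.034]
-1 [ 0.013 -0.042 -0.019] [-0.011 -0.056 -0.05 ]
1 [ 0.013  0.057 -0.019] [-0.011  0.042 -0.05 ]
```

View pics/w3.png

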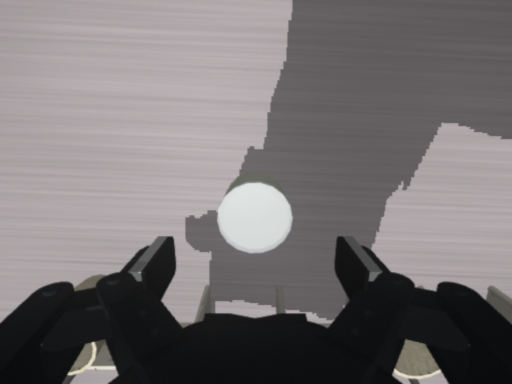

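View pics/s3.png

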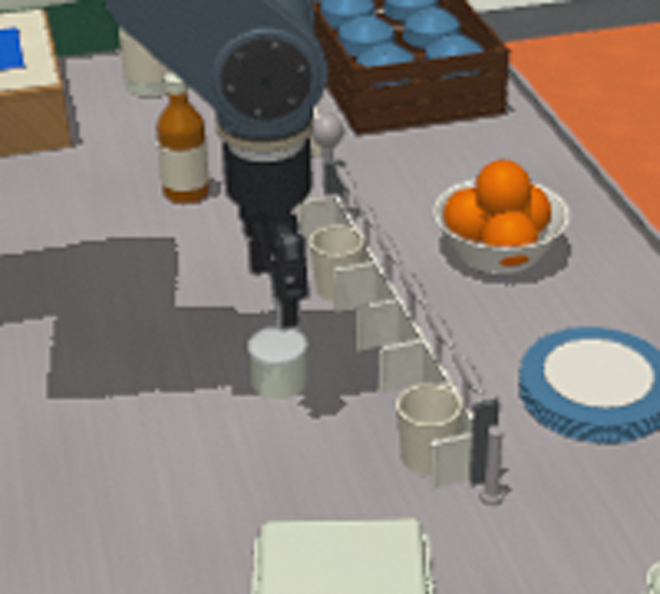

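The pot is centred in the jaws (±27 mm both ways). I'll cage it loosely rather than squeeze it, then slide it left in front of gap 3.

```bash
python3 - <<'E'
from cell import r,optics
from h import *
r.move_linear(rk(-.1,-.022,.008),vel=.1)
r.set_gripper(0.69,20)
print(r.current_opening(),r.current_contact_force())
r.move_linear(rk(-.1,.036,.008),vel=.04)
print(r.current_tool_pos()[2],r.current_contact_force())
r.set_gripper(1.0)
r.move_linear(rk(-.1,.036,.08),vel=.12)
d=optics.get_image("wrist");cv2.imwrite("pics/w4.png",d["pixels"][:,:,::-1])
M=d["mount"];v,u=np.mgrid[0:384,0:512];z=d["depth"].astype(float)
P=np.stack([(u-d["cx"])/d["fx"]*z,(v-d["cy"])/d["fy"]*z,z],-1)@M[:3,:3].T+M[:3,3]
tz=r.current_tool_pos()[2]
m=(abs(P[...,2]-(tz-.046))<.005)&(abs(P[...,1])<.04)&(abs(P[...,0])<.05)&(z>0)
print("pot in tool",P[m].min(0).round(3),P[m].max(0).round(3),r.current_t())
# dividers tops
k=(abs(P[...,2]-(tz-.050))<.006)&(P[...,0]<-.075)&(abs(P[...,1])<.08)&(z>0)&(P[...,0]>-.12)
h,e=np.histogram(P[k][:,1],bins=np.arange(-.08,.081,.004));print([(round(e[i]+.002,3),int(h[i])) for i in range(len(h)) if h[i]])
E
```

```text
0.6906464871735861 [-0.33993022 -0.29662645 -0.56825619]
0.00795477417416969 [ 0.28274187  0.20917353 -1.04038383]
pot in tool [-0.026 -0.029  0.031] [0.028 0.024 0.038] 27.2
[(np.float64(0.042), 6), (np.float64(0.046), 57), (np.float64(0.05), 64), (np.float64(0.054), 26)]
```

View pics/w4.png

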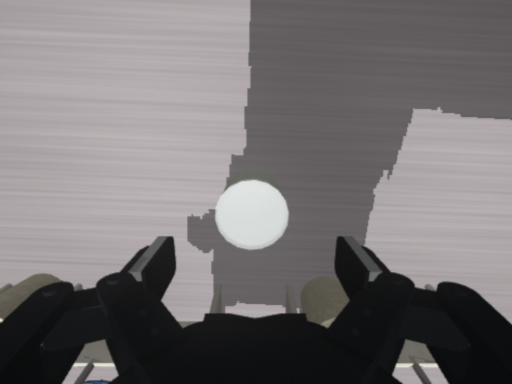

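The pot is now at rack (-0.101, 0.0335), facing the gap; its dividers are at columns 219 and 291. I'll push from behind with the two fingertips set as a cradle.

```bash
python3 - <<'E'
from cell import r,optics
from h import *
Y=.035
r.move_linear(rk(-.1,.036,.10),vel=.15)
r.move_linear(rk(-.175,Y,.10),vel=.15)
r.set_gripper(0.28,40)
r.move_linear(rk(-.175,Y,.008),vel=.12)
def F(n=5):
    a=[]
    for _ in range(n): a.append(r.current_contact_force()); r.sleep(.02)
    return np.mean(a,0)
f0=F(8);print(f0.round(2),r.current_opening())
r.move_linear(rk(-.06,Y,.008),vel=.04);print((F()-f0).round(2),r.current_t())
d=optics.get_image("wrist");cv2.imwrite("pics/w5.png",d["pixels"][:,:,::-1])
x=-.057
while x<=-.030:
    r.move_linear(rk(x,Y,.008),vel=.03);f=F()-f0;print(round(x,4),f.round(2))
    if -f[:2]@Rx>5: break
    x+=.003 if x<-.043 else .0015
d=optics.get_image("side");np.savez("s6.npz",**d);cv2.imwrite("pics/s6.png",cv2.resize(d["pixels"][120:300,180:350,::-1],None,fx=3.3,fy=3.3,interpolation=cv2.INTER_CUBIC))
print(r.current_t(),r.current_opening())
E
```

```text
[ 0.03 -0.08  0.2 ] 0.2762807484142885
[-0.93  0.31  0.01] 32.9083
-0.057 [-0.02 -0.22 -0.12]
-0.054 [-0.51  0.08  0.03]
-0.051 [-0.43  0.03 -0.42]
-0.048 [0.31 0.18 0.15]
-0.045 [-0.53  0.45 -0.13]
-0.042 [-0.12  0.19 -0.29]
-0.0405 [-0.93 -0.01 -0.51]
-0.039 [-0.71  0.14 -0.26]
-0.0375 [-0.69  0.03 -0.11]
-0.036 [-0.48 -0.12 -0.19]
-0.0345 [-0.44  0.01 -0.49]
-0.033 [-5.4  -0.17  2.37]
37.0083 0.27850928763483995
```

View pics/w5.png

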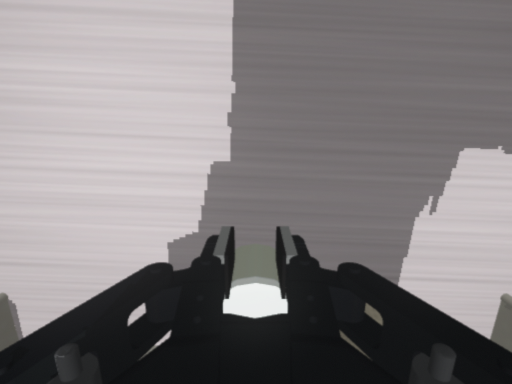

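View pics/s6.png

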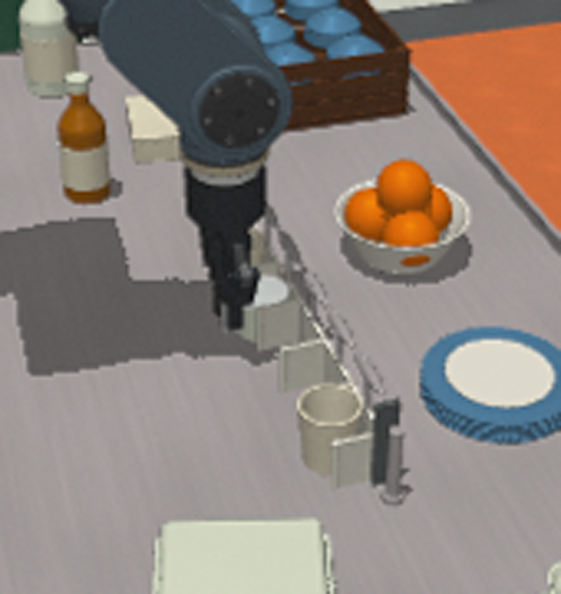

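The force rose sharply at x=-0.033, as expected at the back wall. I'll back straight out and check from above.

```bash
python3 - <<'E'
from cell import r,optics
from h import *
r.move_linear(rk(-.10,.035,.008),vel=.06)
r.move_linear(rk(-.10,.035,.16),vel=.2)
d=optics.get_image("wrist");cv2.imwrite("pics/w7.png",d["pixels"][:,:,::-1])
M=d["mount"];v,u=np.mgrid[0:384,0:512];z=d["depth"].astype(float)
P=np.stack([(u-d["cx"])/d["fx"]*z,(v-d["cy"])/d["fy"]*z,z],-1)@M[:3,:3].T+M[:3,3]
r.move_linear(rk(-.22,.035,.25),vel=.2)
q=r.current_q();q=np.array(q);q[0]+=.9;r.set_joints(q.tolist())
for n in("top","side"):
    d=optics.get_image(n);np.savez(n+"8.npz",**d)
    if n=="top": cv2.imwrite("pics/t8.png",cv2.resize(d["pixels"][160:250,170:380,::-1],None,fx=3.8,fy=3.8,interpolation=cv2.INTER_CUBIC))
    else: cv2.imwrite("pics/s8.png",cv2.resize(d["pixels"][130:290,200:340,::-1],None,fx=3.7,fy=3.7,interpolation=cv2.INTER_CUBIC))
    W=world(d);X=(W[...,:2]-O)@Rx;Y=(W[...,:2]-O)@Ry;Z=W[...,2]
    m=(abs(Y-.034)<.031)&(X<.022)&(X>-.05)&(Z>.038)&(Z<.052)
    print(n,[np.percentile(a[m],[1,50,99]).round(4).tolist() for a in (X,Y,Z)])
    mm=(abs(Y)<.21)&(Z>.044)&(Z<.056)&(X>.018)&(X<.034);print("wall",X[mm].mean())
print(r.current_t())
E
```

```text
top [[-0.0262, -0.0023, 0.0204], [0.0037, 0.0362, 0.0616], [0.041, 0.0459, 0.0509]]
wall 0.02612508348746302
side [[-0.0251, -0.0013, 0.0214], [0.0093, 0.0314, 0.0648], [0.0402, 0.0448, 0.05]]
wall 0.027000128648081403
41.4833
```

View pics/t8.png

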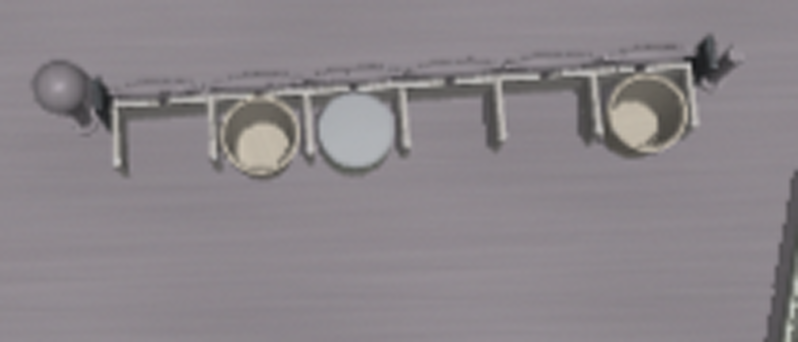

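View pics/s8.png

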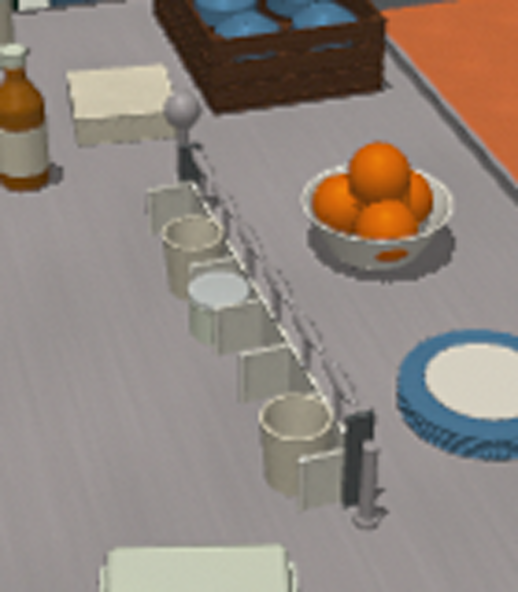

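The pot stands upright in gap 3 at top crop (356,131), touching the back wall. Its centre is at rack (-0.002, 0.035), and both cups are where they started. Handing in.

```bash
python3 - <<'E'
from h import *
a=load("top0.npz");b=load("top8.npz")
df=(cv2.absdiff(a["pixels"],b["pixels"]).max(2)>40).astype(np.uint8);n,_,s,_=cv2.connectedComponentsWithStats(df);print(s[1:][s[1:,4]>25].tolist())
from cell import r
r.hand_in();print(r.current_t())
E
```

```text
[[257, 184, 13, 5, 39], [256, 192, 16, 11, 124], [276, 219, 9, 20, 37], [125, 275, 140, 109, 3386], [67, 278, 18, 6, 72], [30, 291, 54, 51, 1988], [0, 290, 196, 94, 6583], [267, 358, 10, 9, 66], [301, 374, 13, 10, 36]]
the job is handed in; nothing more can be done
the job is handed in; nothing more can be done
```

I ran a fingertip along the rail over gaps 1, 2 and 3, counting from the ball post at the left (+y) end, and stopped before gap 4. I then slid the pot sideways in a loose cage of the fingers and pushed it along the deck into gap 3 with two fingertips. I handed in at about 41.5 s of the 64 s allowed; no verdict is reported.

**Last checks**
- **Rail:** the force showed about 2 N or more on spans a, b and c in turn, with dips at the necks. The finger stopped at y = 0.040 m in the rack frame, before span d.
- **Pot:** the push met the back wall with a force of about 5 N. Both outside cameras then put the pot's centre within about 1 mm of home in depth and about 3 mm across. It stands upright with its top at about 46 mm.
- **Other things:** comparing the top view before and after showed changes only at the pot's old and new places and around the arm and its shadow.

**Disagreements**
- **Fingertip offset:** the stated finger overhang of 22 mm did not match. Both cameras and the first contact put the shut fingertips about 7 mm behind the TCP. The first press therefore stopped above the rail without touching, and I worked with the measured offset from then on.
- **Wall contact:** the push reached the wall about 4 mm farther on than I had calculated.
- **Camera offset:** the top and side views differ by about 4 mm across the rack, within the gap's clearance.

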